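# Load the marking arbor with hinge blocks

## Task

Get the marking jig ready: first turn the arbor between its two centres until the tray in it (the side with the dark witness lines) faces straight up and level. Then open the drawer, move every hinge block from it into the tray, each lying flat on the tray floor and lengthwise along the arbor, in any order, and leave the drawer fully shut, the tray still level and the other things on the bench where they are.

Things in the scene. Friction and masses are not known exactly. Their poses are not given: they have to be found in the camera images.
- jig: marking jig fixed to the bench: a dark steel base 60 x 400 x 16 mm with two grey upright stocks (50 mm across, 48 mm long, top at 120 mm) at its ends, each with a pointed steel centre; the arbor is held between the centres. Origin: middle of the underside. y: along the arbor's axis, which lies 100 mm above the origin. x: across, away from the robot at yaw 0. It stands turned by up to 0.2 rad.
- arbor (a joint): angle of the arbor about the jig's y axis, rad: 0 = tray and dark lines face straight up; positive = they lean towards the jig's +x (away from the robot); pi = facing down. Starts between 0.7 and 2.4. It turns stiffly (friction 0.15 N m), stays where it is left, and stops at -3.1 and 3.1.
- tray (a point): centre of the tray floor, 6 mm from the arbor's axis; turns with the arbor. z: out of the tray, y: along the arbor. The tray is 36 mm wide (x) and 182 mm long (y) inside, with rims 5 mm thick and 5 mm high all round and a dark rubber lining, sunk in one side of an aluminium bar 46 mm wide and 192 mm long, whose other side, 14 mm from the axis, is plain.
- drive_end (a point): fixed point on the arbor's axis, in the middle of the round steel journal at the jig's +y end (120 mm from the jig's middle, 100 mm above the bench). Each end has such a journal, 40 mm diameter, 48 mm long, with a dark witness line along it on the tray's side. Grip it across its diameter and swing the gripper about the axis to turn the arbor; let go and regrip for more.
- box: grey low drawer box fixed to the bench, 200 deep (x) x 310 wide (y) x 64 high mm, with one drawer. Origin: middle of the underside. Its front faces its -x; it stands turned by up to 0.15 rad.
- box_drawer0 (a joint): how far the drawer is open, m: 0 = fully shut, 0.133 = fully open (slides along the box's -x; friction about 2 N)
- box_drawer0_handle (a point): middle of the drawer's bar handle, a round bar 11 mm thick and 120 mm long along the box's y, 40 mm above the bench, 35 mm in front of the drawer front; moves with the drawer
- drawer_floor (a point): centre of the drawer's inner floor, 22 mm above the bench; x and y as the box. The inside is 155 mm (x) by 268 mm (y), side and rear walls 6 mm thick and only 6 mm high above the floor, so that fingers can pass over them; the front panel stands 6 mm before the inside, its top 56 mm above the bench; moves with the drawer. Fully open, all but the rear 27 mm is clear of the box's top.
- block0: stainless hinge block, 36 x 24 x 24 mm (x long), with two dark screw holes, 150 g; origin at its centre. It starts in the drawer, somewhat askew. Three or all four of the four alike blocks are there.
- block1: stainless hinge block, 36 x 24 x 24 mm (x long), with two dark screw holes, 150 g; origin at its centre. It starts in the drawer, somewhat askew. Three or all four of the four alike blocks are there.
- block2: stainless hinge block, 36 x 24 x 24 mm (x long), with two dark screw holes, 150 g; origin at its centre. It starts in the drawer, somewhat askew. Three or all four of the four alike blocks are there.
- block3: stainless hinge block, 36 x 24 x 24 mm (x long), with two dark screw holes, 150 g; origin at its centre. It starts in the drawer, somewhat askew. Three or all four of the four alike blocks are there.
- driver: screwdriver lying on the bench, bystander
- jar: small closed jar, 54 mm diameter, 70 mm high, bystander; origin at the underside
- clipboard: green clipboard, 130 x 190 mm, lying on the bench, bystander

How it is judged:
By the outcome, as a careful person would: the job done as asked, in the order asked, and still so for the second after the job is handed in, with the robot touching nothing.
Of block0, block1, block2, block3 only 3 to 4 are there at a start; the rules pass over those that are not, and their reading is None.
At some moment in a run one of block0, block1, block2, block3 may be knocked a few centimetres aside while the robot is not near it.
Once in a run the grip may slacken for a moment while it holds something.
It also fails if it takes over 210 s, if anything falls off the work surface, if the arm or the gripper's body presses on something with over 40 N, if the wrist force passes 120 N, or if a joint passes its speed limit or range.

## Robot

A 7-joint arm with a two-finger parallel gripper is mounted at the origin on the work surface. World frame = base frame: x ahead of the robot, y to its left, z up, the work surface at z = 0. Lengths are in mm, angles in rad, forces in N, time in s.
With the tool pointing down it reaches from about 400 to 875 mm from the base axis. Payload 6.5 kg.
Tool frame: the origin (TCP) lies at the very end of the fingers, on their centre line; the grasp point (between the pads) lies 19 mm behind it; z points along the fingers, y is the line along which they close (so a half turn about z gives the same grasp; the last joint's range is limited). The gripper opens to 88 mm and grips with 3 to 60 N. Pads are 18 mm wide; open, the fingers measure 123 mm over their backs; the gripper's body (75 mm by 187 mm) begins 45 mm behind the grasp point.
Start: joints at [-1.247, 0.536, -0.004, 1.538, 0.003, 1.067, -0.071], TCP at [246.997, 601.234, 238.716] pointing down, gripper open.
Joint ranges: [-2.7, 2.7], [-0.37, 2.16], [-1.27, 1.26], [0.24, 2.4], [-1.31, 4.45], [0.19, 1.91], [-2.76, 2.76]. Speed limits (rad/s): [2.39, 2.39, 3.14, 3.14, 3.14, 3.14, 3.14].

## Interface

Orientations are given as [roll, pitch, yaw] about the fixed x, y, z axes, in that order (R = Rz(yaw) Ry(pitch) Rx(roll)).
In Python, from plant import robot gives the robot as it stands. The module is installed in compiled form; this text tells all that it offers. Calls block until the motion is done:
- robot.move_ptp(position, orientation): joint-space move of the TCP to a pose.
- robot.move_linear(position, rate=150, rot=None, stop_force=None): straight line of the TCP; rot=None keeps the orientation; rate is the mean speed in mm/s. With stop_force (N) it stops when the force on the tool has changed by that much, and returns True; else False.
- robot.goto_joints(angles): joint-space move.
- robot.ungrasp() and robot.grab(f_grip=None): open the fingers fully, or close them until they stop; f_grip is the grip in N (None keeps the last).
- robot.hold(seconds).
- robot.solve_ik(position, orientation): joint angles nearest the present ones, or None.
- robot.capture(name): name is "side" or "top" or "wrist"; returns the picture (384x512x3 uint8, blue, green, red); there is no depth.
- robot.calibration(name): a dict with "fx", "fy", "cx", "cy" (pixels), "cam_to_world" (4x4, takes a point from camera to world coordinates). Camera axes: x right, y up, looking along -z (the intrinsics and any distortion apply to the point x, -y, -z); pixel columns grow to the right and rows downward; lengths in mm; the calibration is good to about 2 mm. A picture is of the moment at which its call begins: read the wrist's pose just before it. calibration takes no time and is no camera call; for the wrist camera it gives the pose at the moment of the call.
A pose or a line that the arm cannot do raises robot.MotionError and nothing moves.
- robot.sign_off(): hands the job in; it is judged then, once.
Readings, each from a call of its own:
- robot.current_time(): time.
- robot.current_joint_positions(): joint angles.
- robot.current_qvel(): joint speeds.
- robot.current_effort(): joint torques, N m.
- robot.current_position(): TCP position.
- robot.current_ee_rot(): TCP orientation.
- robot.current_ft_force(): force on the tool from outside, world axes, zero at the start.
- robot.current_wrist_torque(): the same for the moment, N m.
- robot.current_width(): finger opening in mm.
- robot.current_gripper_force(): force on a finger pad.
Only numpy, scipy, OpenCV 4.12 (cv2) and the standard library are available. Lean on these libraries where they do the work, as an engineer would, in place of code of your own. Each camera call takes 0.05 s, during which the arm holds its last target. There are 200 camera calls.

## Working session

There is one attempt and no reset: what is moved stays moved. The work goes in short steps, each a Python script; the robot and the scene stay as the last script left them, time stands still between calls to the robot, and variables do not carry over. Pictures are saved under pics/ and viewed, at most 14 in all, crops included, and the job is handed in when it is done.

```bash
mkdir -p pics
python3 - <<'E'
from plant import robot
import cv2,numpy as np
for n in("side","top"):
    cv2.imwrite(f"pics/a_{n}.png",robot.capture(n)); c=robot.calibration(n); print(n,{k:(np.round(v,3).tolist()) for k,v in c.items()})
print(robot.current_time(),robot.current_ee_rot())
E
```

```text
side {'fx': 467.121, 'fy': 467.121, 'cx': 250.981, 'cy': 191.815, 'cam_to_world': [[0.889, 0.311, -0.335, 111.612], [-0.457, 0.569, -0.683, -821.413], [-0.022, 0.761, 0.648, 937.662], [0.0, 0.0, 0.0, 1.0]]}
top {'fx': 463.323, 'fy': 463.323, 'cx': 256.089, 'cy': 186.59, 'cam_to_world': [[-0.03, 0.996, -0.089, 419.961], [-0.999, -0.031, -0.008, 35.726], [-0.011, 0.088, 0.996, 1614.183], [0.0, 0.0, 0.0, 1.0]]}
0.1 [-3.14008728e+00  1.15751243e-04  2.75181243e+00]
```

View pics/a_side.png

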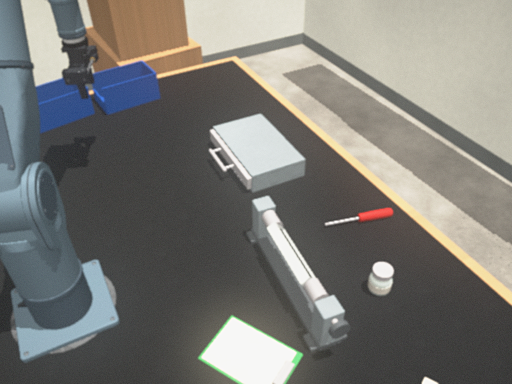

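View pics/a_top.png

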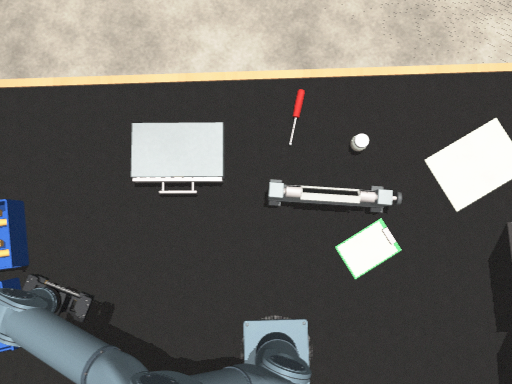

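The top view shows the box around (178,152) with its handle at (179,191), the jig from (275,193) to (383,199), the jar at (360,142), and the tray opening leaning towards the far side.

```bash
cat > h.py <<'E'
from plant import robot
import cv2,numpy as np
from scipy.spatial.transform import Rotation as Rn
def ray(cal,u,v):
    T=np.array(cal["cam_to_world"]); d=np.array([(u-cal["cx"])/cal["fx"],-(v-cal["cy"])/cal["fy"],-1])
    return T[:3,3],T[:3,:3]@d
def onz(cal,u,v,z):
    o,d=ray(cal,u,v); return o+d*(z-o[2])/d[2]
def proj(cal,P):
    T=np.array(cal["cam_to_world"]); p=(np.atleast_2d(P)-T[:3,3])@T[:3,:3]
    return np.c_[cal["cx"]+cal["fx"]*p[:,0]/-p[:,2],cal["cy"]-cal["fy"]*p[:,1]/-p[:,2]]
def snap(name,f,save=True):
    c=robot.calibration(name); im=robot.capture(name)
    cv2.imwrite(f"pics/{f}.png",im); np.save(f"pics/{f}.npy",c,allow_pickle=True); return im,c
def cal(f): return np.load(f"pics/{f}.npy",allow_pickle=True).item()
def down(yaw): return [np.pi,0,yaw]
E
python3 - <<'E'
from h import *
c=robot.calibration("top"); print(c.keys())
for n,u,v,z in[("handleL",161,191,40),("handleR",196,191,40),("boxFL",132,178,64),("boxFR",223,178,64),("boxBL",132,123,64),("boxBR",223,122,64),("stockL",275,187,120),("stockR",383,194,120),("jar",360,142,70),("drv",297,118,10),("clip",368,249,5)]:
    print(n,onz(c,u,v,z).round())
T=robot.calibration("wrist"); print(np.array(T["cam_to_world"]).round(2),T["fx"])
for p,y in (([560,0,400],0),([560,0,400],np.pi/2),([560,0,400],-np.pi/2),([430,280,300],0),([430,280,350],np.pi/2),([430,280,350],-np.pi/2)):
    q=robot.solve_ik(p,down(y)); print(p,y,None if q is None else np.round(q,2))
E
```

```text
dict_keys(['fx', 'fy', 'cx', 'cy', 'cam_to_world'])
handleL [555. 374.  40.]
handleR [551. 254.  40.]
boxFL [600. 466.  64.]
boxFR [590. 159.  64.]
boxBL [789. 465.  64.]
boxBR [782. 155.  64.]
stockL [550. -13. 120.]
stockR [ 516. -360.  120.]
jar [ 697. -306.   70.]
drv [ 800. -102.   10.]
clip [ 336. -329.    5.]
[[ 3.8000e-01 -8.9000e-01 -2.5000e-01  1.8339e+02]
 [ 9.3000e-01  3.6000e-01  1.0000e-01  6.2768e+02]
 [-0.0000e+00 -2.7000e-01  9.6000e-01  3.8513e+02]
 [ 0.0000e+00  0.0000e+00  0.0000e+00  1.0000e+00]] 278.6927824953487
[560, 0, 400] 0 [-0.76  0.33  0.9   1.6  -0.26  1.34 -1.4 ]
[560, 0, 400] 1.5707963267948966 [-0.57  0.28  0.62  1.59 -0.16  1.32  0.08]
[560, 0, 400] -1.5707963267948966 [ 0.69  0.43 -1.07  1.52  0.38  1.41  2.74]
[430, 280, 300] 0 [-1.22  0.27  0.67  1.86 -0.19  1.08 -2.05]
[430, 280, 350] 1.5707963267948966 [-0.97  0.19  0.36  1.77 -0.07  1.19 -0.59]
[430, 280, 350] -1.5707963267948966 [-0.46  0.21 -0.24  1.75  0.05  1.2   2.43]
```

Run:
```python
from h import *
robot.move_ptp([490,-186,230],down(-0.097)); im1,c=snap("wrist","j1")
robot.move_ptp([430,-186,230],down(-0.097)); im2,c=snap("wrist","j2")
cv2.imwrite("pics/j12.png",np.vstack([im1,im2])[:, :].copy() if 0 else cv2.resize(np.hstack([im1,im2]),None,fx=.78,fy=.78))
print(robot.current_time())
```

```text
3.45
```

View pics/j2.png

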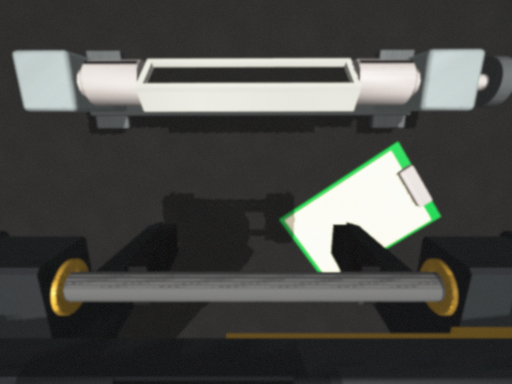

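Run:
```python
from h import *
im=cv2.imread("pics/j2.png"); cv2.imwrite("pics/j2z.png",cv2.resize(im[35:135,0:512],(800,600*0+156),interpolation=3) if 0 else np.vstack([cv2.resize(im[40:130,60:260],(800,290*1),interpolation=2),cv2.resize(im[40:130,300:500],(800,290),interpolation=2)]))
from scipy.optimize import least_squares
c=cal("j2")
px=np.array([(138,85),(361,83),(143,112),(357,110),(147,59),(352,57)],float)
L=np.array([(-23,96,11),(-23,-96,11),(-23,96,-14),(-23,-96,-14),(23,96,11),(23,-96,11)],float)
def f(p):
    W=L@Rn.from_euler('y',p[3]).as_matrix().T+[0,0,100]; W=W@Rn.from_euler('z',p[2]).as_matrix().T+[p[0],p[1],0]
    return (proj(c,W)-px).ravel()
r=least_squares(f,[533,-186,-.097,.9]); print(r.x,r.fun.round(1))
```

```text
[ 5.26703510e+02 -1.90373183e+02 -8.76062629e-02  9.50333904e-01] [-1.6  0.7  1.4  0.5  2.5 -1.4 -2.6 -1.3  1.9  0.4 -1.5  0.4]
```

View pics/j2z.png

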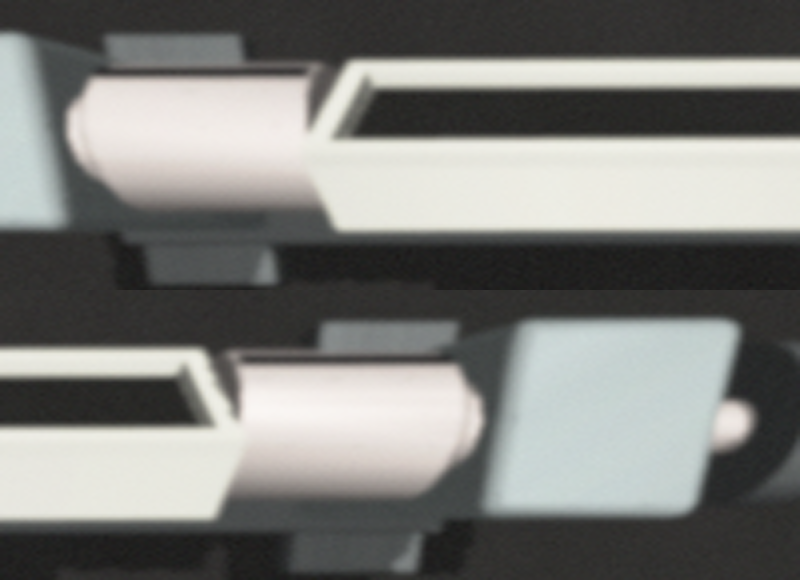

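Run:
```python
from h import *
from scipy.optimize import least_squares
c=cal("j2")
px=np.array([(137,84.4),(360,81.9),(144.2,111.4),(354.5,110.8),(147.5,59.3),(351.2,58.6),(431.7,49.3),(484.5,50),(473.7,109.9),(421.7,109.2),(66,50),(76,110),(13.5,51.5),(28,109.5)],float)
L=np.array([(-23,96,11),(-23,-96,11),(-23,96,-14),(-23,-96,-14),(23,96,11),(23,-96,11)],float)
S=np.array([(25,-152,120),(25,-200,120),(-25,-200,120),(-25,-152,120),(25,152,120),(-25,152,120),(25,200,120),(-25,200,120)],float)
def f(p):
    W=L@Rn.from_euler('y',p[3]).as_matrix().T+[0,0,100]; W=np.vstack([W,S])
    W=W@Rn.from_euler('z',p[2]).as_matrix().T+[p[0],p[1],p[4]]
    return np.r_[(proj(c,W)-px).ravel(),p[4]/3]
r=least_squares(f,[533,-186,-.097,.9,0]); print(r.x,r.fun.round(1))
```

```text
[ 5.26159057e+02 -1.90015976e+02 -9.40485454e-02  9.80073187e-01
 -1.01808362e+00] [-0.7  0.4  1.6  2.3  0.9 -1.2 -0.8 -1.1  1.9  0.8 -1.6  0.9 -2.3 -1.
  2.1 -1.9  0.3  0.1 -1.7  1.   2.5 -0.7  2.7  1.  -1.8 -2.  -3.   1.6
 -0.3]
```

```bash
cat >> h.py <<'E'
JIG=np.array([526.2,-190.,0]); JY=-0.094
def jrot(phi,s=1): # closing across the jig's x
    return (Rn.from_euler('z',JY)*Rn.from_euler('y',phi)*Rn.from_euler('z',s*np.pi/2)*Rn.from_euler('x',np.pi))
def jpt(p): return JIG+Rn.from_euler('z',JY).apply(p)
def gpose(phi,back,y=118,s=1,z=100):
    R=jrot(phi,s); return jpt([0,y,z])+R.apply([0,0,19-back]),R.as_euler('xyz')
def ik(p,o):
    try: return robot.solve_ik(list(p),list(o))
    except Exception as e: return None
E
python3 - <<'E'
from h import *
for s in(1,-1):
  for phi in(.6,.5,.4,.2,0,-.2,-.4,-.5,-.6):
    print(s,phi,[None if ik(*gpose(phi,b,s=s)) is None else np.round(ik(*gpose(phi,b,s=s)),2) for b in(0,130)])
E
```

```text
1 0.6 [array([-0.16,  0.93,  0.36,  1.46, -0.26,  1.42,  0.18]), array([-0.12,  0.92,  0.37,  1.17, -0.23,  1.7 ,  0.15])]
1 0.5 [array([-0.19,  0.87,  0.39,  1.54, -0.28,  1.3 ,  0.2 ]), array([-0.17,  0.83,  0.41,  1.3 , -0.25,  1.57,  0.17])]
1 0.4 [array([-0.22,  0.82,  0.42,  1.62, -0.31,  1.18,  0.22]), array([-0.21,  0.75,  0.45,  1.42, -0.26,  1.45,  0.19])]
1 0.2 [array([-0.27,  0.72,  0.45,  1.79, -0.36,  0.93,  0.27]), array([-0.31,  0.59,  0.54,  1.65, -0.29,  1.19,  0.22])]
1 0 [array([-0.29,  0.63,  0.46,  1.95, -0.44,  0.66,  0.34]), array([-0.43,  0.44,  0.63,  1.88, -0.32,  0.92,  0.25])]
1 -0.2 [array([-0.25,  0.55,  0.37,  2.1 , -0.53,  0.37,  0.44]), array([-0.56,  0.31,  0.72,  2.1 , -0.35,  0.63,  0.29])]
1 -0.4 [array([ 0.35,  0.52, -0.37,  2.21,  1.42,  0.19, -1.41]), array([-0.71,  0.21,  0.84,  2.31, -0.5 ,  0.32,  0.44])]
1 -0.5 [array([ 0.9 ,  0.8 , -1.07,  2.26,  1.84,  0.66, -1.61]), array([ 0.69,  0.2 , -0.71,  2.35,  0.9 ,  0.21, -0.92])]
1 -0.6 [array([ 0.91,  0.83, -1.07,  2.32,  2.1 ,  0.71, -1.83]), None]
-1 0.6 [array([-0.54,  1.28,  1.17,  1.48, 
[... 322 characters left out ...]
.5 ])]
-1 0.2 [array([-0.67,  1.1 ,  1.19,  1.81, -1.  ,  1.26, -2.34]), array([-0.62,  0.81,  1.09,  1.67, -0.66,  1.33, -2.59])]
-1 0 [array([-0.73,  1.  ,  1.17,  1.97, -1.12,  1.03, -2.23]), array([-0.72,  0.63,  1.1 ,  1.89, -0.65,  1.03, -2.58])]
-1 -0.2 [array([-0.73,  0.86,  1.08,  2.12, -1.3 ,  0.76, -2.06]), array([-0.83,  0.45,  1.11,  2.11, -0.66,  0.72, -2.55])]
-1 -0.4 [array([ 0.49,  0.56, -0.54,  2.21,  1.47,  0.28,  1.72]), array([-0.93,  0.3 ,  1.13,  2.32, -0.82,  0.39, -2.39])]
-1 -0.5 [array([ 0.77,  0.69, -0.89,  2.26,  1.88,  0.51,  1.42]), array([ 1.  ,  0.29, -1.07,  2.34,  1.13,  0.32,  2.03])]
-1 -0.6 [array([ 0.91,  0.83, -1.07,  2.32,  2.1 ,  0.71,  1.31]), None]
```

Run:
```python
from h import *
robot.move_ptp(*gpose(.3,130)); robot.move_ptp(*gpose(.8,85))
robot.ungrasp(); f0=np.array(robot.current_ft_force())
p,o=gpose(.8,0); print("stop",robot.move_linear(list(p),rate=80,stop_force=15))
robot.grab(40); print(robot.current_width(),robot.current_gripper_force(),np.round(np.array(robot.current_ft_force())-f0,1))
for phi in np.linspace(.8,-.18,9)[1:]:
    p,o=gpose(phi,0); robot.move_linear(list(p),rate=40,rot=list(o))
    print(round(phi,2),np.round(np.array(robot.current_ft_force())-f0,1),np.round(robot.current_wrist_torque(),2),robot.current_width())
print(robot.current_time())
```

```text
stop False
38.26421342032683 39.89220544695854 [-3.5  1.9  4.3]
0.68 [-3.6  0.7  1.8] [-0.08  0.24  0.03] 38.43359924329214
0.56 [-6.1  0.3  3.2] [0.03 0.71 0.06] 38.40656618000557
0.43 [-6.3  0.9  5.9] [0.09 1.18 0.05] 38.379560619896644
0.31 [-7.4  0.9  7.7] [0.15 1.47 0.01] 38.55446511728304
0.19 [-8.6  1.5 11.1] [ 0.23  1.83 -0.03] 38.204926406500434
0.07 [-10.2   1.9  13.8] [0.16 2.02 0.03] 38.23970382575246
-0.06 [-13.4   2.7  17.1] [0.21 2.24 0.04] 38.19570243573982
-0.18 [-14.1   1.7  22.1] [0.17 2.25 0.14] 38.111042839116564
9.525
```

Run:
```python
from h import *
robot.ungrasp(); p,o=gpose(-.18,100); robot.move_linear(list(p),rate=150)
robot.move_ptp([430,-186,230],down(JY)); im,c=snap("wrist","j3")
cv2.imwrite("pics/j3z.png",np.vstack([cv2.resize(im[40:130,60:260],(800,290*1),interpolation=2),cv2.resize(im[40:130,300:500],(800,290),interpolation=2)]))
```

```text
(no output)
```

View pics/j3z.png

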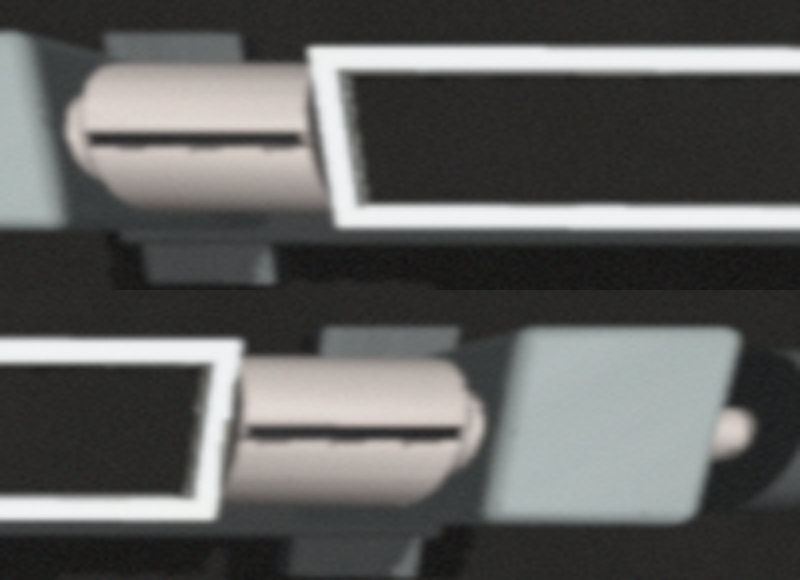

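Run:
```python
from h import *
o=jrot(0).as_euler('xyz')
robot.move_ptp(list(jpt([0,0,170])),o); f0=np.array(robot.current_ft_force())
print(robot.move_linear(list(jpt([0,0,89])),rate=100,stop_force=10))
robot.grab(40); robot.hold(.4); print(robot.current_width(),np.round(np.array(robot.current_ft_force())-f0,1),np.round(robot.current_wrist_torque(),2),np.round(robot.current_position(),1),jpt([0,0,89]).round(1))
robot.ungrasp(); robot.move_linear(list(jpt([0,0,190])),rate=200)
# handle area look
robot.move_ptp([430,310,250],down(-.03)); im,c=snap("wrist","b1"); print(robot.current_time())
```

```text
False
46.20243289723868 [-5.2  0.6  5.9] [0.25 1.09 0.04] [ 525.1 -189.9   88.9] [ 526.2 -190.    89. ]
19.175
```

View pics/b1.png

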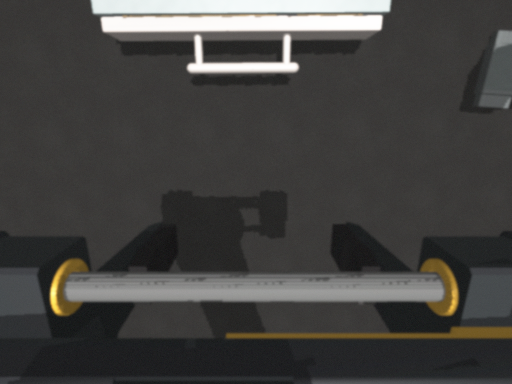

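```bash
sed -i 's/526.2,-190/525.0,-190/' h.py
python3 - <<'E'
from h import *
c=cal("b1")
a,b=onz(c,187,68,40),onz(c,298,68,40); print(a.round(1),b.round(1),np.linalg.norm(a-b)); 
f1,f2=onz(c,102,18,56),onz(c,383,17,56); print(f1.round(1),f2.round(1)); h=(a+b)/2
yaw=-np.arctan2(a[0]-b[0],a[1]-b[1]); yaw2=-np.arctan2(f1[0]-f2[0],f1[1]-f2[1]);print(h,yaw,yaw2)
for s in(1,-1):
  for d in(0,-133):
    for yw in (yaw2,):
      R=Rn.from_euler('z',yw)*Rn.from_euler('z',s*np.pi/2)*Rn.from_euler('x',np.pi)
      q=ik(h+[d,0,-19+0],R.as_euler('xyz')); print(s,d,None if q is None else np.round(q,2))
E
```

```text
[553.2 384.9  40. ] [549.3 253.6  40. ] 131.44467569786275
[603.5 468.6  56. ] [595.4 164.7  56. ]
[551.25557833 319.25354345  40.        ] -0.029855531151939934 -0.026623165722485766
1 0 [-0.77  0.81  0.25  1.69 -0.29  0.67 -0.39]
1 -133 [-0.92  0.69  0.23  1.99 -0.31  0.5  -0.49]
-1 0 [ 0.08  1.13 -1.09  1.64  1.11  1.1   1.78]
-1 -133 [ 0.04  1.02 -1.08  1.94  1.14  0.98  1.49]
```

The handle bar runs from (187,68) to (298,68). A full-open grip across it would hit the drawer front, so I'll hook it with closed fingers.

```bash
cat >> h.py <<'E'
HB=np.array([551.3,319.3,0]); BY=-0.027
def bpt(p): return HB+Rn.from_euler('z',BY).apply(p)   # box axes, origin under shut handle
E
python3 - <<'E'
from h import *
o=down(BY)
robot.grab(10); robot.move_ptp(list(bpt([20,0,120])),o); f0=np.array(robot.current_ft_force())
print(robot.move_linear(list(bpt([20,0,26])),rate=100,stop_force=8),robot.current_position())
print(robot.move_linear(list(bpt([-60,0,26])),rate=80,stop_force=25))
print(robot.move_linear(list(bpt([-124,0,26])),rate=60,stop_force=20),np.round(np.array(robot.current_ft_force())-f0,1),robot.current_position(),bpt([-118.5,0,26]))
p=np.array(robot.current_position()); robot.move_linear(list(p+[5,0,0])); robot.move_linear(list(p+[5,0,150]),rate=200)
robot.ungrasp(); robot.move_ptp(list(bpt([-50,0,260])),o); im,c=snap("wrist","d1"); print(robot.current_time())
E
```

```text
False [571.8651591  318.90206895  26.65931116]
False
True [ 0.9  0.3 -0.6] [434.3600548  322.25301175  26.39027106] [432.84319063 322.49911127  26.        ]
27.475
```

View pics/d1.png

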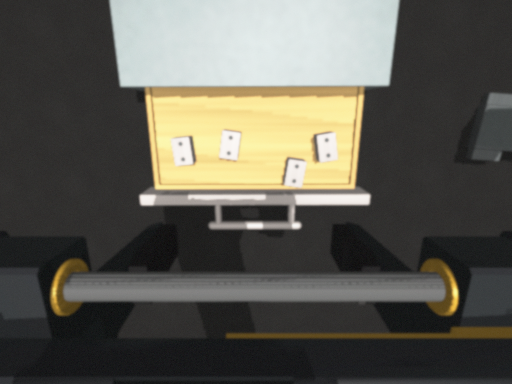

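Four blocks are visible, at (182,151), (230,145), (295,172) and (326,147), and the drawer is fully open.

```bash
cat >> h.py <<'E'
def blocks(im,c,dbg=None):
    hsv=cv2.cvtColor(im,cv2.COLOR_BGR2HSV)
    poly=proj(c,[bpt(p) for p in [(-94,-138,30),(-94,138,30),(42,138,30),(42,-138,30)]]).astype(np.int32)
    m=np.zeros(im.shape[:2],np.uint8); cv2.fillPoly(m,[poly],255)
    w=((hsv[...,1]<60)&(hsv[...,2]>120)&(m>0)).astype(np.uint8)*255
    w=cv2.morphologyEx(w,cv2.MORPH_CLOSE,np.ones((5,5))); out=[]
    for k in cv2.findContours(w,cv2.RETR_EXTERNAL,cv2.CHAIN_APPROX_NONE)[0]:
        if cv2.contourArea(k)<150: continue
        q=np.array([onz(c,*p,46)[:2] for p in k[:,0,:].astype(float)],np.float32)
        (cx,cy),(a,b),t=cv2.minAreaRect(q)
        t=np.radians(t if a>b else t+90); t=(t+np.pi/2)%np.pi-np.pi/2  # long axis angle in world, about 0
        out.append((cx,cy,t,max(a,b),min(a,b)))
    return out
E
python3 - <<'E'
from h import *
im=cv2.imread("pics/d1.png"); c=cal("d1")
for b in blocks(im,c): print(np.round(b,2),proj(c,[[b[0],b[1],46]]).round(), (Rn.from_euler('z',-BY).apply(np.r_[b[:2],0]-HB)).round())
o=jrot(0).as_euler('xyz')
for s in(1,-1):
  for y in(-66,-22,22,66): 
    for z in (115,170):
      q=ik(jpt([0,y,z]),jrot(0,s).as_euler('xyz')); print(s,y,z,None if q is None else np.round(q,2))
E
```

```text
[488.49 321.81   1.54 265.38  51.81] [[253. 177.]] [-63.   1.   0.]
[5.2617e+02 4.1255e+02 8.0000e-02 3.6760e+01 2.7860e+01] [[183. 151.]] [-28.  93.   0.]
[5.2622e+02 2.2643e+02 1.5000e-01 3.7280e+01 2.5760e+01] [[327. 147.]] [-23. -94.   0.]
[ 5.3218e+02  3.5157e+02 -1.8000e-01  3.7110e+01  2.4690e+01] [[229. 145.]] [-20.  32.   0.]
1 -66 115 [ 0.04  0.62  0.46  1.84 -0.38  0.77  0.61]
1 -66 170 [-0.03  0.55  0.55  1.82 -0.37  0.88  0.6 ]
1 -22 115 [-0.03  0.6   0.45  1.88 -0.37  0.75  0.53]
1 -22 170 [-0.1   0.53  0.54  1.85 -0.35  0.86  0.52]
1 22 115 [-0.11  0.58  0.45  1.91 -0.36  0.73  0.45]
1 22 170 [-0.18  0.51  0.53  1.88 -0.34  0.84  0.43]
1 66 115 [-0.18  0.57  0.43  1.93 -0.35  0.72  0.36]
1 66 170 [-0.25  0.49  0.51  1.9  -0.32  0.83  0.34]
-1 -66 115 [-0.22  0.76  0.87  1.86 -0.74  0.89 -2.22]
-1 -66 170 [-0.26  0.68  0.92  1.83 -0.65  0.97 -2.29]
-1 -22 115 [-0.29  0.72  0.84  1.89 -0.71  0.85 -2.32]
-1 -22 170 [-0.32  0.64  0.88  1.86 -0.61  0.93 -2.39]
-1 22 115 [-0.35  0.69  0.8   1.92 -0.67  0.82 -2.42]
-1 22 170 [-0.41  0.62  0.88  1.89 -0.59  0.92 -2.48]
-1 66 115 [-0.44  0.68  0.81  1.94 -0.67  0.81 -2.49]
-1 66 170 [-0.51  0.61  0.9   1.91 -0.6   0.91 -2.54]
```

```bash
python3 - <<'E'
s=open('h.py').read()
s=s.replace("(-94,-138,30),(-94,138,30),(42,138,30),(42,-138,30)","(-83,-138,46),(-83,138,46),(42,138,46),(42,-138,46)").replace("out.append(","if 28<max(a,b)<44 and 19<min(a,b)<32: out.append(")
s+='''
def look(f):
    robot.move_ptp(list(bpt([-50,0,260])),down(BY)); im,c=snap("wrist",f); return sorted(blocks(im,c),key=lambda b:-b[1])
def plan(b,others):
    ux=np.array([np.cos(b[2]),np.sin(b[2])]); uy=np.array([-ux[1],ux[0]]); C=np.array(b[:2])
    hit=lambda cen,sz,g: any(cv2.rotatedRectangleIntersection((tuple(map(float,cen)),sz,float(np.degrees(b[2]))),((float(o[0]),float(o[1])),(38+2*g,26+2*g),float(np.degrees(o[2]))))[0]!=0 for o in others)
    for d,a in sorted([(d,a) for d in(0,6,-6,12,-12,18,-18,24,-24) for a in(0,4,-4)],key=lambda k:abs(k[0])+1.5*abs(k[1])):
        c=C+d*uy+a*ux
        if not any(hit(c+s*53*uy,(20.,20.),4) for s in(1,-1)): return c,d,a
    return None
def pick(b,others):
    c,d,a=plan(b,others); o=down(b[2]); print("plan",np.round(b,2),d,a)
    robot.ungrasp(); robot.move_ptp([c[0],c[1],120],o)
    if robot.move_linear([c[0],c[1],31],rate=100,stop_force=8): print("touched",robot.current_position())
    robot.grab(40); robot.move_linear([c[0],c[1],210],rate=150); print("w",robot.current_width()); return a
def place(y,a):
    o=jrot(0).as_euler('xyz'); yy=y+a   # tool x lies along +jig y
    robot.move_ptp(list(jpt([0,yy,200])),o); w=robot.current_width(); print("w at tray",w)
    if w<15: return False
    robot.move_linear(list(jpt([0,yy,125])),rate=150); f0=np.array(robot.current_ft_force())
    print("contact",robot.move_linear(list(jpt([0,yy,115.3])),rate=30,stop_force=5),np.round(robot.current_position(),1),np.round(np.array(robot.current_ft_force())-f0,1))
    robot.ungrasp(); robot.move_linear(list(jpt([0,yy,200])),rate=200); return True
'''
open('h.py','w').write(s)
E
python3 - <<'E'
from h import *
B=look("d2"); print(np.round(B,2).tolist())
print([plan(b,[o for o in B if o is not b]) for b in B])
if len(B)==4:
    a=pick(B[0],B[1:]); print(place(66,a),robot.current_time())
E
```

```text
[[526.57, 412.84, 0.06, 36.74, 27.88], [532.8, 351.51, -0.17, 36.82, 24.82], [526.7, 226.33, 0.14, 36.99, 25.92]]
[(array([525.18379037, 436.80179119]), 24, 0), (array([528.73910314, 327.8518071 ]), -24, 0), (array([526.70233154, 226.33215332]), 0, 0)]
```

Run:
```python
from h import *
im=cv2.imread("pics/d2.png");c=cal("d2")
poly=proj(c,[bpt(p) for p in [(-83,-138,46),(-83,138,46),(42,138,46),(42,-138,46)]]);print(poly.round())
z=cv2.resize(im[120:215,135:385],None,fx=3.2,fy=3.2,interpolation=2); cv2.imwrite("pics/d2z.png",z)
hsv=cv2.cvtColor(im,cv2.COLOR_BGR2HSV); print(hsv[164:200:2,[262,285,296,303]].tolist())
```

```text
[[357. 191.]
 [151. 191.]
 [141.  92.]
 [367.  93.]]
[[[24, 98, 251], [19, 100, 173], [60, 2, 153], [11, 8, 246]], [[24, 100, 251], [17, 80, 144], [19, 11, 187], [13, 9, 246]], [[24, 101, 250], [16, 58, 124], [13, 10, 240], [13, 9, 245]], [[24, 98, 252], [16, 41, 131], [13, 9, 244], [13, 12, 245]], [[25, 93, 252], [14, 29, 148], [13, 9, 244], [17, 17, 246]], [[24, 96, 252], [13, 23, 155], [12, 10, 244], [18, 23, 244]], [[25, 94, 252], [12, 19, 179], [13, 9, 242], [19, 35, 243]], [[26, 88, 252], [14, 19, 205], [11, 9, 228], [23, 47, 248]], [[26, 89, 251], [12, 18, 217], [16, 13, 224], [24, 63, 247]], [[21, 112, 232], [13, 16, 230], [15, 11, 241], [21, 84, 230]], [[23, 107, 246], [21, 70, 243], [16, 14, 241], [22, 95, 245]], [[23, 105, 246], [22, 103, 245], [19, 76, 227], [21, 102, 240]], [[18, 72, 162], [18, 75, 163], [18, 66, 151], [17, 61, 150]], [[4, 16, 115], [13, 21, 110], [12, 22, 118], [15, 18, 115]], [[10, 15, 153], [7, 17, 135], [11, 18, 160], [13, 19, 161]], [[10, 10, 232], [10, 18, 166], [12, 11, 235], [14, 12, 238]], [[11, 12, 239], [11, 17, 163], [14, 12, 239], [13, 9, 244]], [[10, 20, 192], [14, 20, 163], [10, 10, 237], [13, 9, 243]]]
```

View pics/d2z.png

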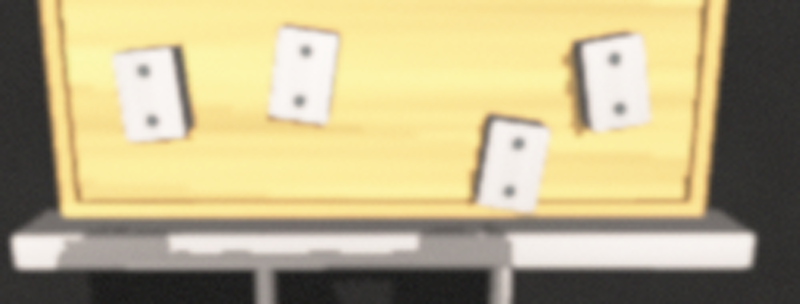

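```bash
sed -i 's/(-83,/(-77,/g; s/\[...,2\]>120/[...,2]>185/; s/,(20.,20.),4)/,(19.,19.),2)/' h.py
python3 - <<'E'
from h import *
im=cv2.imread("pics/d2.png");c=cal("d2")
B=sorted(blocks(im,c),key=lambda b:-b[1]); print(np.round(B,2).tolist())
print([plan(b,[o for o in B if o is not b]) for b in B])
if len(B)==4:
    a=pick(B[0],B[1:]); print(place(66,a),robot.current_time())
E
```

```text
[[526.46, 414.34, 0.07, 36.83, 24.61], [532.8, 351.51, -0.17, 36.82, 24.82], [493.13, 266.59, -0.17, 36.71, 24.26], [526.55, 225.57, 0.15, 36.48, 24.45]]
[(array([525.19796411, 432.29656903]), 18, 0), None, (array([493.13204956, 266.59078979]), 0, 0), (array([524.79061276, 237.43879363]), 12, 0)]
plan [5.2646e+02 4.1434e+02 7.0000e-02 3.6830e+01 2.4610e+01] 18 0
w 23.82851697702449
w at tray 23.750460281459745
contact True [ 531.8 -124.2  115.6] [0.7 0.5 5.6]
True 36.775
```

Run:
```python
from h import *
B=look("d3"); print(np.round(B,2).tolist())
if len(B)==3:
    a=pick(B[0],B[1:]); print(place(22,a),robot.current_time())
    robot.move_ptp([430,-186,230],down(JY)); im,c=snap("wrist","t1"); cv2.imwrite("pics/t1z.png",cv2.resize(im[30:130,90:400],None,fx=2.5,fy=2.5,interpolation=2))
```

```text
[[532.74, 351.5, -0.17, 36.94, 24.77], [493.38, 266.61, -0.17, 36.45, 24.31], [526.62, 225.72, 0.15, 36.67, 24.36]]
plan [ 5.3274e+02  3.5150e+02 -1.7000e-01  3.6940e+01  2.4770e+01] 0 0
w 23.67182910953923
w at tray 23.466329921952028
contact True [ 527.5 -168.1  115.4] [-0.3 -0.8  5.5]
True 47.625
```

View pics/t1z.png

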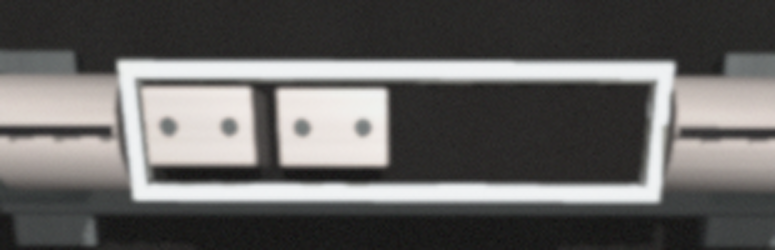

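The two blocks lie flat and aligned, at about (200,127) and (332,127) in the crop, inside the rims.

Run:
```python
from h import *
for i,y in enumerate((-22,-65)):
    B=look(f"d4{i}"); print(np.round(B,2).tolist())
    if len(B)!=2-i: break
    a=pick(B[0],B[1:])
    if not place(y,a): print("DROP"); break
print(robot.current_time())
robot.move_ptp([430,-186,230],down(JY)); im,c=snap("wrist","t2"); cv2.imwrite("pics/t2z.png",cv2.resize(im[30:130,90:400],None,fx=2.5,fy=2.5,interpolation=2))
```

```text
[[493.4, 266.59, -0.18, 36.88, 24.41], [526.46, 225.67, 0.15, 36.69, 24.37]]
plan [ 4.9340e+02  2.6659e+02 -1.8000e-01  3.6880e+01  2.4410e+01] 0 0
w 23.632118532782922
w at tray 23.550781962860857
contact True [ 523.3 -211.9  115.3] [-0.5  1.   5.5]
[[526.46, 225.62, 0.15, 36.68, 24.49]]
plan [5.2646e+02 2.2562e+02 1.5000e-01 3.6680e+01 2.4490e+01] 0 0
w 23.85833999572884
w at tray 23.56109383267502
contact True [ 519.3 -254.7  115.3] [-0.6 -0.1  6.7]
70.5167
```

View pics/t2z.png

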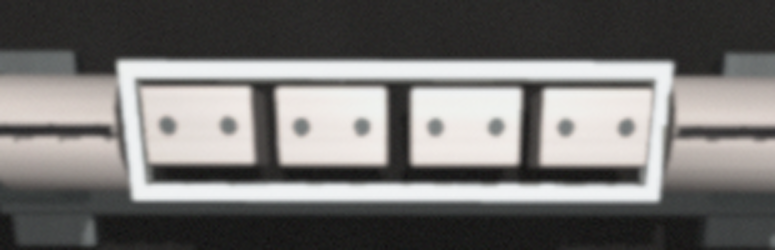

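Run:
```python
from h import *
o=down(BY); robot.move_ptp(list(bpt([-175,0,200])),o); robot.grab(10)
robot.move_linear(list(bpt([-175,0,36])),rate=150)
print(robot.move_linear(list(bpt([-35,0,36])),rate=100,stop_force=20))
print(robot.move_linear(list(bpt([-4,0,36])),rate=40,stop_force=22),robot.current_position(),bpt([-14.5,0,36]),robot.current_ft_force())
p=np.array(robot.current_position()); robot.move_linear(list(p-[30,0,0])); robot.move_linear([p[0]-30,p[1],250],rate=200)
robot.move_ptp([430,310,250],down(-.03)); im,c=snap("wrist","b2"); im1=cv2.imread("pics/b1.png")
cv2.imwrite("pics/b12.png",np.hstack([im1[:130],im[:130]])[:, 80:] if 0 else np.vstack([im1[:110],im[:110]]))
print(robot.current_time())
```

```text
False
True [535.25036028 319.44610775  35.12054742] [536.80528493 319.69145243  36.        ] [-1.080945    0.1019167   0.79396942]
80.4417
```

View pics/b12.png

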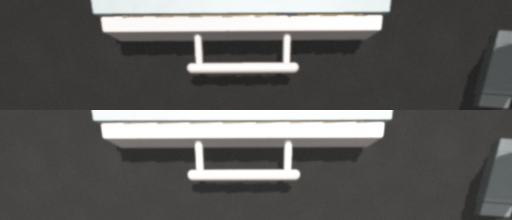

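Run:
```python
from h import *
for f in("b1","b2"):
    g=cv2.cvtColor(cv2.imread(f"pics/{f}.png"),6).astype(int); c=cal(f)
    print(f,g[5:24,245:255].mean(1).round().tolist(),g[56:78,245:255].mean(1).round().tolist())
    v=np.arange(55,80);w=np.clip(g[55:80,235:260].mean(1)-70,0,None);vh=(v*w).sum()/w.sum(); print(vh,onz(c,243,vh,40))
```

```text
b1 [248.0, 248.0, 248.0, 248.0, 248.0, 247.0, 237.0, 193.0, 134.0, 143.0, 198.0, 234.0, 248.0, 251.0, 251.0, 251.0, 252.0, 252.0, 252.0] [56.0, 57.0, 57.0, 57.0, 60.0, 87.0, 155.0, 224.0, 246.0, 252.0, 254.0, 254.0, 251.0, 242.0, 224.0, 190.0, 142.0, 94.0, 64.0, 53.0, 45.0, 41.0]
66.90729759739186 [552.43229267 318.62020606  40.        ]
b2 [255.0, 255.0, 254.0, 252.0, 232.0, 167.0, 153.0, 213.0, 250.0, 254.0, 255.0, 255.0, 255.0, 255.0, 255.0, 255.0, 255.0, 255.0, 255.0] [71.0, 74.0, 100.0, 170.0, 240.0, 254.0, 255.0, 255.0, 255.0, 255.0, 254.0, 248.0, 227.0, 179.0, 121.0, 83.0, 71.0, 63.0, 54.0, 50.0, 49.0, 49.0]
64.08155166323839 [553.40208635 319.72013159  40.        ]
```

Relative to the box edge, the handle is back where it started (gap line and bar both shifted by the same 2.8–2.9 px), so the drawer is shut.

```bash
python3 -c "
from h import *
print(robot.sign_off(),robot.current_time())"
```

```text
the job is handed in; nothing more can be done
the job is handed in; nothing more can be done
```

I handed the job in at about 80 s: the arbor is turned tray-up and squared level, all four hinge blocks lie flat in the tray lengthwise along the arbor, and the drawer is shut. I didn't re-photograph the jar, driver and clipboard, but no move went near them.

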